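Fish the dropped burner cap out of the gap and refit it

TASK

The cap of the bare gas burner has slipped into the narrow gap between the bread bin and the toaster. Draw it out with the bent rod (do not touch it with the fingers while it is in the gap), lay the rod down flat on the counter clear of the hob, and set the cap flat and centred on the bare burner. Do not knock the other things on the counter about.

Things in the scene. Friction and masses are not known exactly. Their poses are not given: they have to be found in the camera images.
- rod_grip (a point): Centre of the wooden handle of the bent rod. The handle is a bar 95 mm long (along its x), 20 mm wide (y) and 36 mm high (z); this point is 18 mm above its underside. Own x points along the rod from handle to bent end, z up. It starts lying on the counter. A 6 mm steel rod leaves the handle's front 8 mm above this point, runs level, is cranked 14 mm to -y, bends down 180 mm ahead of this point, and ends in a level cross foot. Total 0.12 kg.
- rod_foot (a point): Middle of the rod's cross foot, 180 mm ahead (+x) of rod_grip and 15 mm below it. The foot is a 6 mm bar, 34 mm long over all, across the rod (along y); its underside is level with the handle's underside. The level part of the rod passes 20 mm above the foot's underside, so the rod can straddle the cap (12 mm high) with the foot behind it.
- cap_center (a point): Centre of the dropped burner cap, half-way up: a dark steel disc, 44 mm diameter, 12 mm high (top 3 mm stepped in to 36 mm diameter), 0.11 kg, lying flat, right way up (z up) on the counter in the gap, its centre 45 to 90 mm in from the gap's open left (+y) end.
- burner_top (a point): Centre of the flat top of the bare burner's head, 38 mm diameter, 25 mm above the counter: the one of the hob's two burners without cap and pan support. The cap's underside belongs on it. Around its foot is a 72 mm disc, 6 mm high.
- bread_bin: Fixed wooden bread bin, a box 160 mm (own x) by 260 mm (own y) by 150 mm high; origin at the centre of its underside. The gap lies along its +x side; the gap's open end is at own y = +130 mm.
- toaster: Fixed steel toaster, 170 mm (own x) by 270 mm (own y) by 160 mm high, parallel to the bread bin, origin at the centre of its underside. The gap between the bin's +x face and the toaster's -x face is 54 to 60 mm wide, open above and at both ends.
- hob: Fixed black hob plate, 460 mm (own x) by 290 mm (own y), only 3 mm high; origin at the centre of its underside. It carries two burners on its x axis, 100 mm either side of the centre, 25 mm high; the capped one has a pan support of 4 arms, 44 mm high, reaching 82 mm from the burner's centre.
- mug: Bystander: white mug, 80 mm diameter, 90 mm high; origin at the centre of its underside.
- salt_jar: Bystander: small glass jar, 44 mm diameter, 85 mm high; origin at the centre of its underside.
- spice_jar: Bystander: brown spice jar, 42 mm diameter, 90 mm high; origin at the centre of its underside.
- cruet: Bystander: green glass oil cruet with handle and spout, 96 mm wide, 148 mm high; origin at the centre of its underside.
Things that resemble listed ones, but are neither listed nor needed, are in the scene too. Of the things shaped like the part that bears rod_grip, the wooden one is meant.

How it is judged (in metres and radians):
On the way, in this order (a step that is already met when the one before it is completed fails the run):
1. the rod bears on the cap inside the gap (contact force between rod and cap above 0.05 N and y of cap_center in the frame of bread_bin below 0.13 m), for 0.05 s.
2. the cap lies on the counter with its centre at least 30 mm outside the gap's open end (y of cap_center in the frame of bread_bin above 0.16 m and height (world z) of cap_center below 0.02 m), for 0.1 s.
At the end, for the whole second after the job is handed in: The cap rests right way up and flat (within 0.08 rad) on the bare burner's head, within 7 mm of its centre, at rest; the rod lies flat (within 0.1 rad) and at rest on the counter, its handle centre and foot off the hob plate (horizontal distance between cap_center and burner_top below 0.007 m and z of cap_center in the frame of burner_top between 0.003 and 0.009 m and angle between cap_center's own z axis and vertical below 0.08 rad and linear speed of each of cap, rod below 0.02 m/s and height (world z) of rod_grip below 0.024 m and angle between rod_grip's own z axis and vertical below 0.1 rad and (y of rod_grip in the frame of hob below -0.145 m or y of rod_grip in the frame of hob above 0.145 m or x of rod_grip in the frame of hob below -0.23 m or x of rod_grip in the frame of hob above 0.23 m) and (y of rod_foot in the frame of hob below -0.145 m or y of rod_foot in the frame of hob above 0.145 m or x of rod_foot in the frame of hob below -0.23 m or x of rod_foot in the frame of hob above 0.23 m)); the robot touches nothing.
It fails at once if the fingers touch the cap while its centre is in the gap (contact force between the fingers and cap above 0.2 N and y of cap_center in the frame of bread_bin below 0.13 m).
It fails at once if the mug, salt jar, spice jar or cruet is shifted by more than 30 mm (distance of any of mug, salt_jar, spice_jar, cruet from where it was at the start of the episode above 0.03 m).
It also fails if it takes over 69 s, if anything falls off the work surface, if the arm or the gripper's body presses on something with over 40 N, if the wrist force passes 120 N, or if a joint passes its speed limit or range.

ROBOT

A 6-joint arm with a two-finger parallel gripper is mounted at the origin on the work surface. World frame = base frame: x ahead of the robot, y to its left, z up, the work surface at z = 0. Lengths are in m, angles in degrees, forces in N, time in s.
With the tool pointing down it reaches from about 0.35 to 0.925 m from the base axis. Payload 6.4 kg.
Tool frame: the origin (TCP) lies midway between the tips of the shut fingers; the grasp point (between the pads) lies 19 mm behind it; z points along the fingers, y is the line along which they close (so a half turn about z gives the same grasp; the last joint's range is limited). The gripper opens to 85 mm and grips with 20 to 120 N. Pads are 22 mm wide; open, the fingers measure 114 mm over their backs; the gripper's body (76 mm by 85 mm) begins 54 mm behind the grasp point. The pads swing forward as they close: fully open they stand 13 mm farther back than shut.
Start: joints at [65.598, 14.043, 89.255, -0, 76.702, -9.975], TCP at [0.162, 0.63, 0.231] pointing down, gripper open.
Joint ranges: [-179.41, 179.41], [-58.25, 129.5], [7.25, 145.43], [-54.29, 234.29], [11.92, 165.04], [-157.13, 157.13]. Speed limits (degrees/s): [147.25, 147.25, 180, 180, 180, 180].

INTERFACE

Orientations are given as [roll, pitch, yaw] about the fixed x, y, z axes, in that order (R = Rz(yaw) Ry(pitch) Rx(roll)).
In Python, from cell import sense, read_camera, get_calibration, finish_job gives the robot as it stands.
- The arm moves only by the tool step_arm, never from a script. Its argument "plan" is text: rows parted by semicolons, each of 7 numbers parted by spaces: the opening in per cent of the stroke, from 0 (shut) to 100 (fully open), then the shift along the tool's x, y, z in m, then the turn, a rotation vector about the tool's x, y, z in degrees. In form: jaw x y z wx wy wz; .... A call has 1 to 5 rows; each row shifts and turns the commanded pose from where the row before left it, along the tool's axes as they then stand; what a row does not reach is not made up. A row lasts 1/8 s, in which the tool goes at most 62.5 mm and 10.7 degrees, less where a joint would pass 70% of its speed; a pose out of reach is approached as far as the arm can. A call is refused whole if a number of a shift passes 0.0625 or a number of a turn 10.7, either way. A call with a gripper value outside its range is refused whole. The fingers move at their own pace and stop on an object; "squeeze" is the grip in N (left out, the last holds). Time passes only in rows, so rows that do not move let the fingers close. It gives the time, the measured TCP pose, the force, the opening and the grip force at its end, in the units of the state.
- sense(): the state, without advancing time (a new reading comes with each control period).
- read_camera(name): name is "scene" or "top" or "wrist"; returns (picture, depth): 420x560x3 uint8, red, green, blue; 420x560 float32, m along the optical axis (not along the pixel's ray), 0 where there is no reading.
- get_calibration(name): a dict with "fx", "fy", "cx", "cy" (pixels), "R" (3x3) and "t" (3): a world point X has camera coordinates R X + t. Camera axes: x right, y down, z forward; pixel columns grow to the right and rows downward; lengths in m; the calibration is good to about 2 mm. A picture is of the moment at which its call begins: read the wrist's pose just before it. get_calibration takes no time and is no camera call; for the wrist camera it gives the pose at the moment of the call.
- finish_job(): hands the job in; it is judged then, once.
The state is a dict: "time_s": time; "q": joint angles; "joint_vel": joint speeds; "tau": joint torques, N m; "ee_pos": TCP position; "orientation": TCP orientation; "contact_force": force on the tool from outside, world axes, zero at the start; "torque": the same for the moment, N m; "gripper_width": opening from 0.0 (shut) to 1.0 (fully open); "grip_force": force on a finger pad.
Only numpy, scipy, OpenCV 4.12 (cv2) and the standard library are available. Lean on these libraries where they do the work, as an engineer would, in place of code of your own. Each camera call takes 0.05 s, during which the arm holds its last target. There are 200 camera calls.

## Working session

There is one attempt and no reset: what is moved stays moved. The work goes in short steps, Python scripts to look and compute and a tool call to move; the robot and the scene stay as the last step left them, time stands still between calls to the robot, and variables do not carry over. Pictures are saved under pics/ and viewed, at most 13 in all, crops included, and the job is handed in when it is done.

Besides the shell and the picture viewer there is one more tool, called after "Request:" in YAML: its name, and indented under it one key for each argument. step_arm: Moves the arm, as the interface text tells. Its arguments: {"type":"object","properties":{"plan":{"type":"string"},"squeeze":{"type":"number"}},"required":["plan"]}

```bash
mkdir -p pics; ls; cat > h.py <<'E'
import numpy as np, cv2
from cell import sense, read_camera, get_calibration, finish_job
def grab(n,save=None):
    k=get_calibration(n); p,d=read_camera(n)
    if save: cv2.imwrite(f'pics/{save}.png',p[:,:,::-1]); np.savez(f'pics/{save}.npz',p=p,d=d,**{a:np.array(b) for a,b in k.items()})
    return p,d,k
def cloud(d,k):
    v,u=np.mgrid[:d.shape[0],:d.shape[1]]
    c=np.stack([(u-k['cx'])/k['fx']*d,(v-k['cy'])/k['fy']*d,d],-1)
    return (c-np.array(k['t']))@np.array(k['R'])
def plane(u,v,k,z):
    r=np.array(k['R']).T@np.array([(u-k['cx'])/k['fx'],(v-k['cy'])/k['fy'],1.]); o=-np.array(k['R']).T@np.array(k['t'])
    return o+r*(z-o[2])/r[2]
E
python3 - <<'E'
from h import *
p,d,k=grab('top','top'); q,e,l=grab('scene','scene')
print(sense()); print(k['t'],k['R'],k['fx'])
E
```

```text
pics
{'time_s': 0.1, 'q': array([ 6.55964160e+01,  1.40801398e+01,  8.93209416e+01,  2.36279584e-04,
        7.67029734e+01, -9.97382348e+00]), 'joint_vel': array([-0.05962996, -0.03676666, -0.14144218, -0.01886859, -0.14737826,
        0.07450361]), 'tau': array([ 1.15104267e-04, -4.30673969e+01, -3.27128613e+01, -7.69740222e-05,
        2.71093471e-03, -2.00164305e-05]), 'ee_pos': array([0.16173203, 0.62901219, 0.23026199]), 'orientation': array([-1.79897558e+02, -1.82484652e-02,  1.65570169e+02]), 'contact_force': array([-0.16931638, -1.00552858, -0.02584526]), 'torque': array([-0.05784266, -0.03879544, -0.00226352]), 'grip_force': 0.0, 'gripper_width': 1.0006833585931878}
[-0.05438673  0.53819578  0.90450305] [[ 0.02687224 -0.99930232  0.02593762]
 [-0.99058478 -0.03010419 -0.13354976]
 [ 0.13423742 -0.02210463 -0.99070263]] 396.4492030474802
```

View pics/top.png

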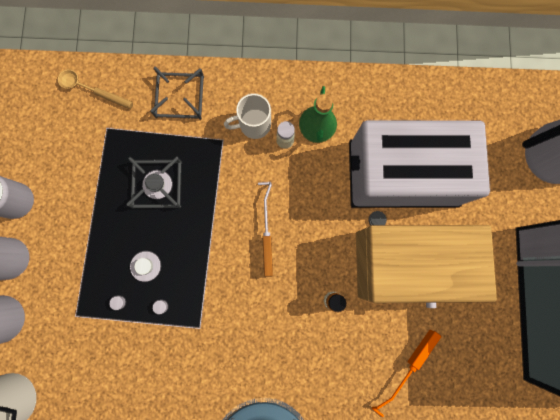

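View pics/scene.png

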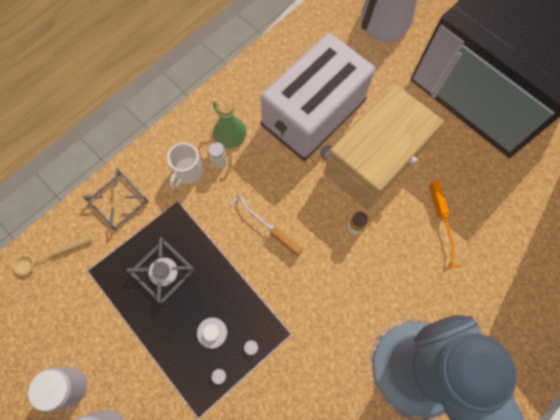

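The top view shows the rod with its wooden handle at (268,255) and its foot at (264,184). The bare burner is at (145,266), the toaster at (425,160) and the bread bin at (432,263). A dark disc near (378,218) in the gap is probably the cap. Next I measure them.

```bash
cat > m.py <<'E'
from h import *
def ld(n):
    a=np.load(f'pics/{n}.npz'); return a['p'],a['d'],{x:a[x] for x in a.files}
def rect(P,m,name):
    xy=P[m][:,:2].astype(np.float32)*1000
    n,l,s,c=cv2.connectedComponentsWithStats(m.astype(np.uint8))
    i=1+np.argmax(s[1:,4]); xy=P[l==i][:,:2].astype(np.float32)*1000
    r=cv2.minAreaRect(xy); print(name,s[i,4],'c',np.round(r[0],1),'sz',np.round(r[1],1),'ang',round(r[2],1),'z',np.round(np.median(P[l==i][:,2]),4),'px',c[i].round()); return r
for n in ['top','scene']:
    p,d,k=ld(n); P=cloud(d,k); z=P[...,2]; ok=d>0
    hsv=cv2.cvtColor(p,cv2.COLOR_RGB2HSV); x,y=P[...,0],P[...,1]
    print(n,'cam',-k['R'].T@k['t'],'counter z',np.median(z[ok&(abs(z)<.01)]))
    reg=ok&(y<-.05)&(y>-.7)&(x>.25)&(x<.95)
    rect(P,reg&(abs(z-.15)<.006)&(hsv[...,1]>80),'bin')
    rect(P,reg&(abs(z-.16)<.01)&(hsv[...,1]<60),'toaster')
    rect(P,ok&(abs(z-.003)<.012)&(hsv[...,2]<40)&(y>0.05)&(y<.6)&(x>.2)&(x<.9),'hob')
    if n=='top':
        for v in range(206,232,2): print(v,[(tuple(np.round(P[v,u],3)),int(p[v,u].sum())) for u in (370,378,386)])
        p2=p
        rect(P,ok&(z>.018)&(z<.034)&(hsv[...,2]>120)&(hsv[...,1]<60)&(abs(np.indices(z.shape)[0]-266)<25)&(abs(np.indices(z.shape)[1]-145)<25),'burner')
        vv,uu=np.indices(z.shape)
        w=(abs(uu-266)<18)
        rect(P,w&(vv>225)&(vv<285)&(z>.025)&(z<.045),'handle')
        cv2.imwrite('pics/crop1.png',cv2.resize(p[150:300,220:420,::-1],None,fx=4,fy=4,interpolation=cv2.INTER_CUBIC))
E
python3 m.py
```

```text
top cam [ 0.41317189 -0.01815313  0.96938013] counter z 0.0010022120546806365
bin 9501 c [ 431.6 -343.1] sz [159.6 259.8] ang 1.7 z 0.1506 px [432. 264.]
toaster 9392 c [ 652.9 -330.1] sz [165.9 268. ] ang 2.1 z 0.1606 px [425. 159.]
hob 18285 c [509.6 285.4] sz [287.7 456.5] ang 86.0 z 0.0037 px [151. 231.]
206 [((np.float64(0.568), np.float64(-0.244), np.float64(0.022)), 132), ((np.float64(0.569), np.float64(-0.265), np.float64(0.017)), 129), ((np.float64(0.57), np.float64(-0.284), np.float64(0.02)), 124)]
208 [((np.float64(0.567), np.float64(-0.25), np.float64(-0.001)), 212), ((np.float64(0.567), np.float64(-0.269), np.float64(0.002)), 229), ((np.float64(0.568), np.float64(-0.289), np.float64(0.002)), 253)]
210 [((np.float64(0.561), np.float64(-0.248), np.float64(0.004)), 256), ((np.float64(0.562), np.float64(-0.269), np.float64(0.001)), 220), ((np.float64(0.562), np.float64(-0.289), np.float64(0.003)), 266)]
212 [((np.float64(0.557), np.float64(-0.249), np.float64(0.001)), 297), ((np.float64(0.556), np.float64(-0.267), np.float64(0.01)), 157), ((np.float64(0.558), np.float64(-0.2
[... 1624 characters left out ...]
 np.float64(-0.247), np.float64(0.151)), 493)]
230 [((np.float64(0.497), np.float64(-0.214), np.float64(0.149)), 259), ((np.float64(0.497), np.float64(-0.23), np.float64(0.152)), 474), ((np.float64(0.498), np.float64(-0.247), np.float64(0.148)), 483)]
burner 224 c [408.8 292. ] sz [37.5 36. ] ang 8.2 z 0.0257 px [143. 266.]
handle 385 c [452.4   2.6] sz [118.3  20. ] ang 4.5 z 0.0362 px [267. 253.]
scene cam [0.26545307 0.23831552 1.16091827] counter z 0.00036493787700840315
bin 5985 c [ 433.  -341.1] sz [159.5 261.9] ang 2.0 z 0.1498 px [387. 137.]
toaster 5872 c [ 655.7 -328.2] sz [168.  269.7] ang 2.2 z 0.1598 px [318.  84.]
hob 1 c [599.3 324.3] sz [0. 0.] ang 0.0 z -0.001 px [153. 287.]
```

View pics/crop1.png

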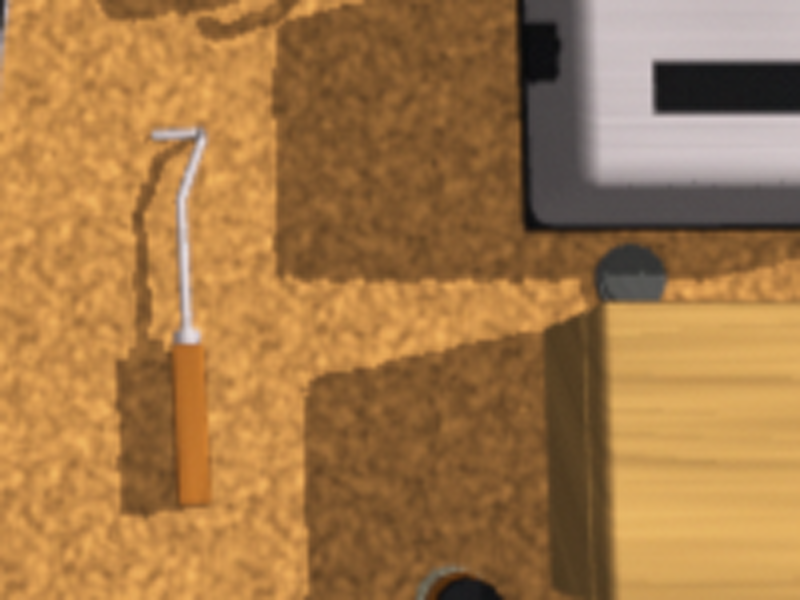

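The crop shows the cap disc in the gap with its centre near px (377.6,220). The foot mid is at px (264.5,183.5) and the handle centre at px (267.8,256.2). I compute the poses and the first move.

```bash
cat >> h.py <<'E'
from scipy.spatial.transform import Rotation as Ro
def go(x,y,z,yaw):
    s=sense(); R=Ro.from_euler('xyz',s['orientation'],degrees=True)
    d=R.inv().apply(np.array([x,y,z])-s['ee_pos']); w=(R.inv()*Ro.from_euler('xyz',[180,0,yaw],degrees=True)).as_rotvec(degrees=True)
    print('t',round(s['time_s'],2),'pos',s['ee_pos'].round(4),s['orientation'].round(1),'q6',s['q'][5].round(),'F',s['contact_force'].round(1),'g',round(s['gripper_width'],3),'SHIFT',d.round(4),'TURN',w.round(1))
BC=np.array([.4323,-.342]); BA=np.radians(1.9)
def tobin(p):
    d=np.array(p)[:2]-BC; c,s=np.cos(BA),np.sin(BA); return np.array([c*d[0]+s*d[1],-s*d[0]+c*d[1]])
def frombin(x,y):
    c,s=np.cos(BA),np.sin(BA); return BC+np.array([c*x-s*y,s*x+c*y])
E
python3 - <<'E'
from h import *
from m import ld
p,d,k=ld('top')
f=plane(264.5,183.5,k,.006); hd=plane(267.75,256.2,k,.036); c=plane(377.6,220.1,k,.0085)
print('foot',f,'handle',hd,'dist',np.linalg.norm(f[:2]-hd[:2]),'yaw',np.degrees(np.arctan2(*(f-hd)[1::-1])))
print('cap',c,tobin(c)); 
for yy in (.03,.05): print(frombin(.1087,yy+.18))
go(hd[0],hd[1],.2,181)
E
```

```text
top cam [ 0.41317189 -0.01815313  0.96938013] counter z 0.0010022120546806365
bin 9501 c [ 431.6 -343.1] sz [159.6 259.8] ang 1.7 z 0.1506 px [432. 264.]
toaster 9392 c [ 652.9 -330.1] sz [165.9 268. ] ang 2.1 z 0.1606 px [425. 159.]
hob 18285 c [509.6 285.4] sz [287.7 456.5] ang 86.0 z 0.0037 px [151. 231.]
206 [((np.float64(0.568), np.float64(-0.244), np.float64(0.022)), 132), ((np.float64(0.569), np.float64(-0.265), np.float64(0.017)), 129), ((np.float64(0.57), np.float64(-0.284), np.float64(0.02)), 124)]
208 [((np.float64(0.567), np.float64(-0.25), np.float64(-0.001)), 212), ((np.float64(0.567), np.float64(-0.269), np.float64(0.002)), 229), ((np.float64(0.568), np.float64(-0.289), np.float64(0.002)), 253)]
210 [((np.float64(0.561), np.float64(-0.248), np.float64(0.004)), 256), ((np.float64(0.562), np.float64(-0.269), np.float64(0.001)), 220), ((np.float64(0.562), np.float64(-0.289), np.float64(0.003)), 266)]
212 [((np.float64(0.557), np.float64(-0.249), np.float64(0.001)), 297), ((np.float64(0.556), np.float64(-0.267), np.float64(0.01)), 157), ((np.float64(0.558), np.float64(-0.2
[... 2031 characters left out ...]
 cam [0.26545307 0.23831552 1.16091827] counter z 0.00036493787700840315
bin 5985 c [ 433.  -341.1] sz [159.5 261.9] ang 2.0 z 0.1498 px [387. 137.]
toaster 5872 c [ 655.7 -328.2] sz [168.  269.7] ang 2.2 z 0.1598 px [318.  84.]
hob 1 c [599.3 324.3] sz [0. 0.] ang 0.0 z -0.001 px [153. 287.]
foot [0.61898981 0.01467378 0.006     ] handle [4.39432498e-01 1.61239974e-04 3.60000000e-02] dist 0.1801428416324797 yaw 4.620829562933424
cap [ 0.53583357 -0.26592126  0.0085    ] [0.10599905 0.07260424]
[ 0.53397765 -0.12851149]
[ 0.53331455 -0.10852248]
t 0.1 pos [0.1617 0.629  0.2303] [-179.9   -0.   165.6] q6 -10.0 F [-0.2 -1.  -0. ] g 1.001 SHIFT [-0.4257 -0.5398  0.0311] TURN [ -0.1  -0.  -15.4]
```

Request:
step_arm:
  plan: "100 -0.0355 -0.045 0 0 0 0;100 -0.0355 -0.045 0 0 0 0;100 -0.0355 -0.045 0 0 0 0;100 -0.0355 -0.045 0 0 0 0;100 -0.0355 -0.045 0 0 0 0"

```text
time_s: 0.72
ee_pos: [0.278, 0.3656, 0.2309]
orientation: [-180.0, 0.0, 165.6]
contact_force: [0.6, 0.2, 1.4]
gripper_width: 1.001
grip_force: 0.0
```

Request:
step_arm:
  plan: "100 -0.0355 -0.045 0 0 0 0;100 -0.0355 -0.045 0 0 0 0;100 -0.0355 -0.045 0 0 0 0;100 -0.0355 -0.045 0 0 0 0;100 -0.0355 -0.045 0 0 0 0"

```text
time_s: 1.35
ee_pos: [0.3938, 0.1035, 0.2312]
orientation: [180.0, 0.0, 165.6]
contact_force: [0.6, 0.6, 0.6]
gripper_width: 0.999
grip_force: 0.0
```

Request:
step_arm:
  plan: "100 -0.0355 -0.045 0 0 0 0;100 -0.0355 -0.045 0 0 0 0;100 0 0 0.03 0 0 -9.5;100 0 0 0 0 0 -9.5;100 0 0 0 0 0 0"

```text
time_s: 1.98
ee_pos: [0.4396, 0.0003, 0.2007]
orientation: [180.0, -0.1, -175.6]
contact_force: [-0.3, 1.0, -0.4]
gripper_width: 1.0
grip_force: 0.0
```

```bash
python3 - <<'E'
from h import *
go(.4394,.0002,.2,184.6); p,d,k=grab('wrist','w1')
P=cloud(d,k); hs=cv2.cvtColor(p,cv2.COLOR_RGB2HSV)
m=(P[...,2]>.03)&(P[...,2]<.042)&(abs(P[...,0]-.44)<.075)&(abs(P[...,1])<.03)&(d>0)&(hs[...,1]>100)
r=cv2.minAreaRect(P[m][:,:2].astype(np.float32)*1000); print(m.sum(),r)
E
```

```text
t 1.98 pos [4.396e-01 3.000e-04 2.007e-01] [ 1.800e+02 -1.000e-01 -1.756e+02] q6 -109.0 F [-0.3  1.  -0.4] g 1.0 SHIFT [ 0.0002 -0.0001  0.0007] TURN [ 0.  -0.1 -0.2]
2020 ((440.4998779296875, 3.236506462097168), (93.7724380493164, 19.79750633239746), 4.383675575256348)
```

View pics/w1.png

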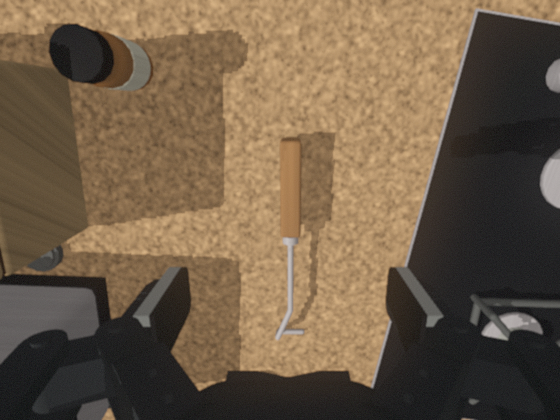

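The wrist view shows the handle straight between the fingers at about px (290,190). It measures 440.5, 3.2 mm with a yaw of 4.4°. I descend and grip.

Request:
step_arm:
  plan: "80 0 0.002 0.06 0 0 0;60 0 0 0.06 0 0 0;60 0 0 0.05 0 0 0;60 0 0 0.022 0 0 0;60 0 0 0 0 0 0"

```text
time_s: 2.65
ee_pos: [0.4385, 0.0029, 0.0081]
orientation: [179.9, -0.2, -175.5]
contact_force: [-1.5, 0.4, 0.7]
gripper_width: 0.604
grip_force: 0.0
```

Request:
step_arm:
  plan: "0 0 0 0 0 0 0;0 0 0 0 0 0 0;0 0 0 0 0 0 0;0 0 0 0 0 0 0;0 0 0 0 0 0 0"
  squeeze: 60

```text
time_s: 3.28
ee_pos: [0.4415, 0.002, 0.0111]
orientation: [-179.9, 0.2, -175.4]
contact_force: [-0.9, 0.6, 8.0]
gripper_width: 0.221
grip_force: 59.6
```

Request:
step_arm:
  plan: "0 0 0 -0.02 0 0 0;0 0 0 -0.02 0 0 0;0 0 0.06 0 0 0 0;0 0 0 0 0 0 10.3;0 0 0 0 0 0 10.3"

```text
time_s: 3.9
ee_pos: [0.4349, 0.063, 0.0497]
orientation: [180.0, 0.0, 163.7]
contact_force: [-0.6, -0.8, -1.6]
gripper_width: 0.223
grip_force: 59.1
```

Request:
step_arm:
  plan: "0 0 0 0 0 0 10.3;0 0 0 0 0 0 10.3;0 0 0 0 0 0 10.3;0 0 0 0 0 0 10.3;0 0 0 0 0 0 10.3"

```text
time_s: 4.53
ee_pos: [0.435, 0.0622, 0.0496]
orientation: [180.0, 0.0, 112.1]
contact_force: [-0.0, -0.0, -0.7]
gripper_width: 0.222
grip_force: 59.1
```

Request:
step_arm:
  plan: "0 0 0 0 0 0 10.3;0 0 0 0 0 0 10.1;0 0 0 0 0 0 0;0 0 0 0 0 0 0"

```text
time_s: 5.03
ee_pos: [0.435, 0.0622, 0.0495]
orientation: [180.0, 0.0, 92.2]
contact_force: [0.1, 0.1, -1.3]
gripper_width: 0.225
grip_force: 59.0
```

```bash
python3 - <<'E'
from h import *
x,y=frombin(.1087,.42); go(x,y,.035,91.9); p,d,k=grab('wrist','w2'); q,e,l=grab('top','t2')
cv2.imwrite('pics/t2c.png',np.hstack([p[:,:,::-1],cv2.resize(q[140:320,160:420,::-1],(607,420))])[:,:][::1])
im=cv2.imread('pics/t2c.png'); cv2.imwrite('pics/t2c.png',cv2.resize(im,(800,288)))
E
```

```text
t 5.03 pos [0.435  0.0622 0.0495] [180.    0.   92.2] q6 -9.0 F [ 0.1  0.1 -1.3] g 0.225 SHIFT [0.0156 0.0926 0.0145] TURN [0.  0.  0.3]
```

View pics/t2c.png

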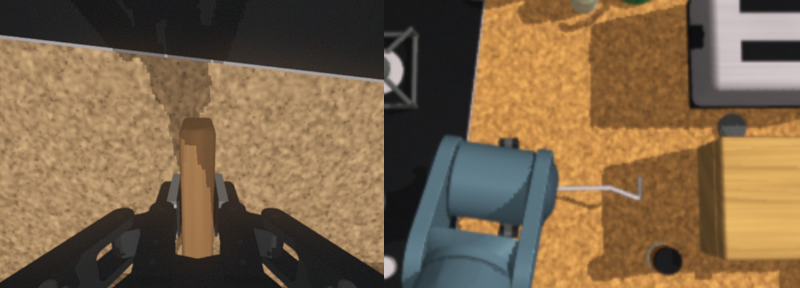

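The rod is held straight: it lies level along -y with the foot at about top px (320,257). Next I measure the foot relative to the TCP.

```bash
python3 - <<'E'
from h import *
a=np.load('pics/t2.npz'); p,d=a['p'],a['d']; P=cloud(d,a)
s=sense(); hs=cv2.cvtColor(p,cv2.COLOR_RGB2HSV)
m=np.zeros(d.shape,bool); m[235:280,285:330]=1
m&=(hs[...,1]<70)&(hs[...,2]>110)
vv,uu=np.nonzero(m); print(len(uu)); 
pts=np.array([plane(u,v,a,.045) for u,v in zip(uu,vv)])
print('tip y',np.sort(pts[:,1])[:4].round(4))
f=pts[pts[:,1]<pts[:,1].min()+.006]; print('foot x range',f[:,0].min(),f[:,0].max(),'y',f[:,1].mean())
r=pts[(pts[:,1]>-.06)]; print('rod line',np.polyfit(r[:,1],r[:,0],1),r[:,1].max())
print('z',np.median(P[m][:,2]))
print(s['ee_pos'])
E
```

```text
131
tip y [-0.1216 -0.1216 -0.1216 -0.1215]
foot x range 0.4244080500427961 0.4545853379463179 y -0.11979371486355901
rod line [-0.02503742  0.43746006] -0.039980899395348095
z 0.06541194485365777
[0.43505842 0.06223715 0.04940069]
```

Request:
step_arm:
  plan: "0 0.008 0.047 0 0 0 0;0 0.008 0.047 0 0 0 0;0 0 0 0.014 0 0 0;0 -0.04 0 0 0 0 0;0 -0.04 0 0 0 0 0"

```text
time_s: 5.75
ee_pos: [0.5299, 0.0013, 0.0342]
orientation: [-179.9, -0.0, 92.2]
contact_force: [0.9, -0.6, -1.3]
gripper_width: 0.223
grip_force: 59.3
```

Request:
step_arm:
  plan: "0 -0.04 0 0 0 0 0;0 -0.04 0 0 0 0 0;0 -0.043 -0.001 0 0 0 0;0 0 0 0 0 0 0"

```text
time_s: 6.25
ee_pos: [0.534, -0.1235, 0.035]
orientation: [-180.0, 0.0, 91.9]
contact_force: [0.4, 0.6, -0.9]
gripper_width: 0.219
grip_force: 59.3
```

```bash
python3 - <<'E'
from h import *
x,y=frombin(.11,.217); go(x,y,.011,92.2); q,e,l=grab('top','t3')
cv2.imwrite('pics/t3c.png',cv2.resize(q[170:270,280:430,::-1],None,fx=5,fy=5,interpolation=cv2.INTER_CUBIC))
E
```

```text
t 6.25 pos [ 0.534  -0.1235  0.035 ] [-180.     0.    91.9] q6 -27.0 F [ 0.4  0.6 -0.9] g 0.219 SHIFT [0.002  0.0011 0.024 ] TURN [-0.   0.  -0.3]
```

View pics/t3c.png

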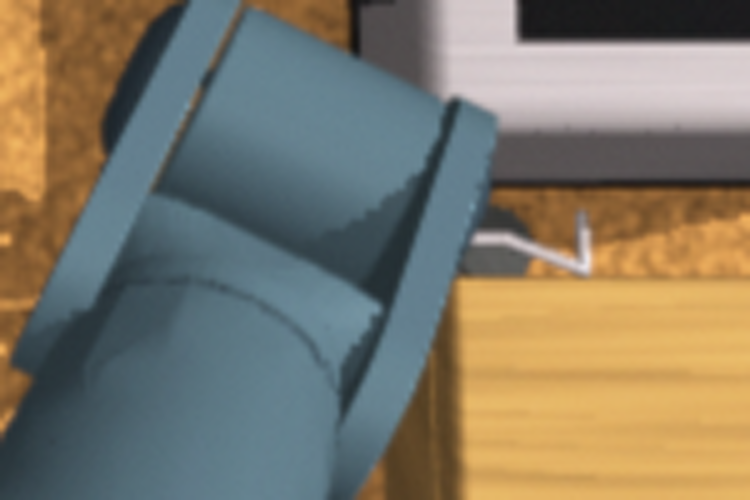

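The top view shows the foot at crop (584,240), fully behind the cap (its right edge is at crop x 533) and clear of both walls. I lower the rod and pull.

Request:
step_arm:
  plan: "0 0 0 0.012 0 0 0;0 0 0 0.01 0 0 0;0 0 0 0 0 0 0"

```text
time_s: 6.68
ee_pos: [0.5341, -0.1202, 0.0121]
orientation: [-179.9, -0.1, 92.1]
contact_force: [0.7, 0.6, -1.2]
gripper_width: 0.221
grip_force: 59.4
```

Request:
step_arm:
  plan: "0 0.01 0 0 0 0 0;0 0.01 0 0 0 0 0;0 0.01 0 0 0 0 0;0 0.01 0 0 0 0 0;0 0.01 0 0 0 0 0"

```text
time_s: 7.3
ee_pos: [0.5329, -0.0706, 0.0133]
orientation: [180.0, 0.0, 92.1]
contact_force: [-0.8, 0.2, -1.7]
gripper_width: 0.223
grip_force: 59.3
```

Request:
step_arm:
  plan: "0 0.012 0 0 0 0 0;0 0.012 0 0 0 0 0;0 0.012 0 0 0 0 0;0 0.012 0 0 0 0 0;0 0.012 0 0 0 0 0"

```text
time_s: 7.92
ee_pos: [0.5307, -0.0106, 0.0133]
orientation: [180.0, 0.0, 92.1]
contact_force: [0.6, -0.8, -1.9]
gripper_width: 0.224
grip_force: 59.3
```

Request:
step_arm:
  plan: "0 0.012 0 0 0 0 0;0 0.012 0 0 0 0 0;0 0.012 0 0 0 0 0;0 0.012 0 0 0 0 0;0 0.012 0 0 0 0 0"

```text
time_s: 8.55
ee_pos: [0.5285, 0.0494, 0.0133]
orientation: [-180.0, 0.0, 92.1]
contact_force: [-0.4, -0.6, -1.5]
gripper_width: 0.226
grip_force: 59.3
```

```bash
python3 - <<'E'
from h import *
go(.44,.03,.05,184.4); q,e,l=grab('top','t4')
cv2.imwrite('pics/t4c.png',cv2.resize(q[150:290,200:400,::-1],None,fx=4,fy=4,interpolation=cv2.INTER_CUBIC))
E
```

```text
t 8.55 pos [0.5285 0.0494 0.0133] [-180.     0.    92.1] q6 -9.0 F [-0.4 -0.6 -1.5] g 0.226 SHIFT [-0.0162 -0.0892 -0.0367] TURN [ -0.    0.  -92.3]
```

View pics/t4c.png

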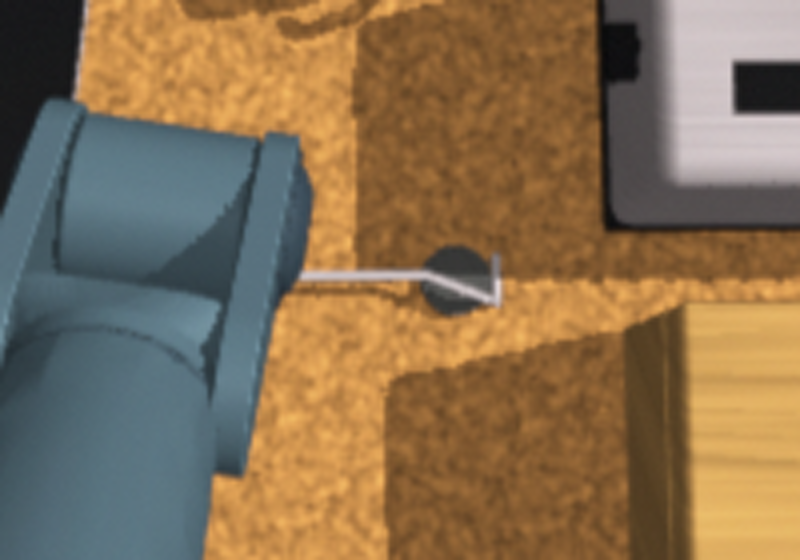

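The cap is at crop (457,280), top px (314,220), well out of the gap. I lift the rod off, move it 0.1 m towards the robot and lower it.

Request:
step_arm:
  plan: "0 0 0 -0.02 0 0 0;0 0 0 -0.02 0 0 0;0 0 -0.05 0 0 0 0;0 0 -0.05 0 0 0 0;0 0 0 0.02 0 0 0"

```text
time_s: 9.22
ee_pos: [0.4259, 0.0455, 0.0334]
orientation: [180.0, 0.0, 92.1]
contact_force: [0.7, 0.2, -1.1]
gripper_width: 0.225
grip_force: 59.4
```

Request:
step_arm:
  plan: "0 0 0 0.02 0 0 0;0 0 0 0.001 0 0 0;0 0 0 0.001 0 0 0;0 0 0 0.001 0 0 0;0 0 0 0 0 0 0"

```text
time_s: 9.85
ee_pos: [0.4292, 0.045, 0.0111]
orientation: [180.0, 0.0, 92.1]
contact_force: [-2.8, 1.1, 5.4]
gripper_width: 0.219
grip_force: 60.2
```

Contact at z=0.011, as when it was gripped. I open the fingers, go up, and look at the cap.

Request:
step_arm:
  plan: "40 0 0 0 0 0 0;60 0 0 0 0 0 0;60 0 0 0 0 0 0;60 0 0 -0.02 0 0 0;60 0 0 -0.04 0 0 0"

```text
time_s: 10.48
ee_pos: [0.427, 0.0452, 0.0695]
orientation: [-179.7, -0.1, 92.1]
contact_force: [0.2, -0.0, 0.2]
gripper_width: 0.597
grip_force: 0.0
```

Request:
step_arm:
  plan: "75 0 0 -0.0625 0 0 0;75 0 0 -0.0625 0 0 0;75 -0.05 0.035 0 0 0 0;75 -0.05 0.035 0 0 0 0;75 -0.05 0.035 0 0 0 0"

```text
time_s: 11.1
ee_pos: [0.54, -0.1027, 0.1956]
orientation: [179.9, 0.0, 92.1]
contact_force: [0.1, 0.9, 0.4]
gripper_width: 0.752
grip_force: 0.0
```

Request:
step_arm:
  plan: "75 0 0 0 0 0 0;75 0 0 0 0 0 0"

```text
time_s: 11.35
ee_pos: [0.5385, -0.1009, 0.1947]
orientation: [-179.9, -0.0, 92.1]
contact_force: [-0.3, -0.8, -0.2]
gripper_width: 0.749
grip_force: 0.0
```

```bash
python3 - <<'E'
from h import *
go(.53,-.11,.2,92.2); p,d,k=grab('wrist','w5'); q,e,l=grab('top','t5')
im=np.hstack([p[:,:,::-1],q[:,:,::-1]]); cv2.imwrite('pics/c5.png',cv2.resize(im,(800,300),interpolation=cv2.INTER_AREA))
E
```

```text
t 11.35 pos [ 0.5385 -0.1009  0.1947] [-179.9   -0.    92.1] q6 -25.0 F [-0.3 -0.8 -0.2] g 0.749 SHIFT [-0.0088 -0.0088 -0.0053] TURN [-0.1 -0.  -0.1]
```

View pics/c5.png

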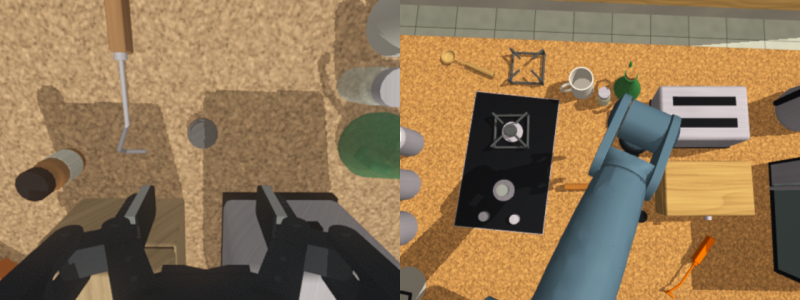

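The wrist view shows the rod flat at left and the cap at about wrist px (283,185), clear of everything. I fit the cap's outline.

```bash
cat > cap.py <<'E'
from h import *
def fit(p,k,u0,v0,w,z,dark=True,vmax=110):
    hs=cv2.cvtColor(p,cv2.COLOR_RGB2HSV); m=np.zeros(p.shape[:2],np.uint8); sl=np.s_[v0-w:v0+w,u0-w:u0+w]
    m[sl]=((hs[...,1]<75)&((hs[...,2]<vmax) if dark else (hs[...,2]>vmax)))[sl]
    m=cv2.morphologyEx(m,cv2.MORPH_OPEN,np.ones((3,3)))
    cs,_=cv2.findContours(m,cv2.RETR_EXTERNAL,cv2.CHAIN_APPROX_NONE); c=max(cs,key=cv2.contourArea)
    h=cv2.convexHull(c)[:,0]; X=np.array([plane(u,v,k,z)[:2] for u,v in h])*1000
    (x,y),r=cv2.minEnclosingCircle(X.astype(np.float32)); print('centre',round(x,1),round(y,1),'r',round(r,1),'px',h.mean(0).round()); return x/1000,y/1000
E
python3 - <<'E'
from cap import *
from m import ld
p,d,k=ld('w5'); x,y=fit(p,k,283,185,40,.009); go(x,y,.19,92.2)
E
sed -n 1p /dev/null
```

```text
top cam [ 0.41317189 -0.01815313  0.96938013] counter z 0.0010022120546806365
bin 9501 c [ 431.6 -343.1] sz [159.6 259.8] ang 1.7 z 0.1506 px [432. 264.]
toaster 9392 c [ 652.9 -330.1] sz [165.9 268. ] ang 2.1 z 0.1606 px [425. 159.]
hob 18285 c [509.6 285.4] sz [287.7 456.5] ang 86.0 z 0.0037 px [151. 231.]
206 [((np.float64(0.568), np.float64(-0.244), np.float64(0.022)), 132), ((np.float64(0.569), np.float64(-0.265), np.float64(0.017)), 129), ((np.float64(0.57), np.float64(-0.284), np.float64(0.02)), 124)]
208 [((np.float64(0.567), np.float64(-0.25), np.float64(-0.001)), 212), ((np.float64(0.567), np.float64(-0.269), np.float64(0.002)), 229), ((np.float64(0.568), np.float64(-0.289), np.float64(0.002)), 253)]
210 [((np.float64(0.561), np.float64(-0.248), np.float64(0.004)), 256), ((np.float64(0.562), np.float64(-0.269), np.float64(0.001)), 220), ((np.float64(0.562), np.float64(-0.289), np.float64(0.003)), 266)]
212 [((np.float64(0.557), np.float64(-0.249), np.float64(0.001)), 297), ((np.float64(0.556), np.float64(-0.267), np.float64(0.01)), 157), ((np.float64(0.558), np.float64(-0.2
[... 1813 characters left out ...]
.float64(0.498), np.float64(-0.247), np.float64(0.148)), 483)]
burner 224 c [408.8 292. ] sz [37.5 36. ] ang 8.2 z 0.0257 px [143. 266.]
handle 385 c [452.4   2.6] sz [118.3  20. ] ang 4.5 z 0.0362 px [267. 253.]
scene cam [0.26545307 0.23831552 1.16091827] counter z 0.00036493787700840315
bin 5985 c [ 433.  -341.1] sz [159.5 261.9] ang 2.0 z 0.1498 px [387. 137.]
toaster 5872 c [ 655.7 -328.2] sz [168.  269.7] ang 2.2 z 0.1598 px [318.  84.]
hob 1 c [599.3 324.3] sz [0. 0.] ang 0.0 z -0.001 px [153. 287.]
centre 533.1 -104.2 r 21.8 px [287. 183.]
t 11.45 pos [ 0.5383 -0.1001  0.1951] [-180.    -0.    92.1] q6 -25.0 F [0.8 0.  1.2] g 0.75 SHIFT [-0.0039 -0.0053  0.0051] TURN [-0.  -0.  -0.1]
```

Request:
step_arm:
  plan: "65 -0.004 -0.0055 0.05 0 0 0;65 0 0 0.05 0 0 0;65 0 0 0.05 0 0 0;65 0 0 0.025 0 0 0;65 0 0 0.012 0 0 0"

```text
time_s: 12.08
ee_pos: [0.5324, -0.104, 0.0071]
orientation: [-179.9, -0.1, 92.1]
contact_force: [-1.7, -0.5, 0.6]
gripper_width: 0.646
grip_force: 0.0
```

Request:
step_arm:
  plan: "65 0 0 0.004 0 0 0;65 0 0 0.002 0 0 0;65 0 0 0 0 0 0"

```text
time_s: 12.45
ee_pos: [0.5344, -0.1056, 0.0033]
orientation: [179.9, 0.0, 92.1]
contact_force: [-0.1, -0.4, -0.5]
gripper_width: 0.651
grip_force: 0.0
```

```bash
python3 - <<'E'
from h import *
go(.5331,-.1042,0,92.2)
E
```

```text
t 12.45 pos [ 0.5344 -0.1056  0.0033] [179.9   0.   92.1] q6 -25.0 F [-0.1 -0.4 -0.5] g 0.651 SHIFT [ 0.0014 -0.0013  0.0033] TURN [ 0.1  0.  -0.1]
```

Request:
step_arm:
  plan: "65 0.001 -0.001 0.003 0 0 0;60 0 0 0 0 0 0;56 0 0 0 0 0 0"

```text
time_s: 12.82
ee_pos: [0.5326, -0.1044, -0.0006]
orientation: [180.0, 0.0, 92.1]
contact_force: [0.5, 0.2, 0.0]
gripper_width: 0.558
grip_force: 0.0
```

Request:
step_arm:
  plan: "56 0 0 0.001 0 0 0;56 0 0 0.001 0 0 0;56 0 0 0.001 0 0 0;56 0 0 0 0 0 0"

```text
time_s: 13.32
ee_pos: [0.5328, -0.1044, -0.0026]
orientation: [-180.0, -0.0, 92.1]
contact_force: [-4.2, 1.6, 10.5]
gripper_width: 0.558
grip_force: 5.1
```

Request:
step_arm:
  plan: "56 0 0 -0.002 0 0 0;0 0 0 0 0 0 0;0 0 0 0 0 0 0;0 0 0 0 0 0 0;0 0 0 0 0 0 0"
  squeeze: 40

```text
time_s: 13.95
ee_pos: [0.5331, -0.1045, -0.0009]
orientation: [180.0, 0.0, 92.1]
contact_force: [-2.8, 0.2, 6.9]
gripper_width: 0.486
grip_force: 39.7
```

Request:
step_arm:
  plan: "0 0 0 -0.01 0 0 0;0 0 0 -0.04 0 0 0;0 0 0 -0.05 0 0 0;0 0 0 0 0 0 0;0 0 0 0 0 0 0"

```text
time_s: 14.58
ee_pos: [0.532, -0.1041, 0.0978]
orientation: [-180.0, -0.0, 92.1]
contact_force: [-0.3, 0.1, -1.8]
gripper_width: 0.49
grip_force: 41.0
```

```bash
python3 - <<'E'
from h import *
go(.4088,.292,.18,92.2); p,d,k=grab('wrist','w6')
cv2.imwrite('pics/w6c.png',p[200:420,130:430,::-1])
E
```

```text
t 14.57 pos [ 0.532  -0.1041  0.0978] [-180.    -0.    92.1] q6 -25.0 F [-0.3  0.1 -1.8] g 0.49 SHIFT [ 0.4003 -0.1089 -0.082 ] TURN [-0.  -0.  -0.1]
```

View pics/w6c.png

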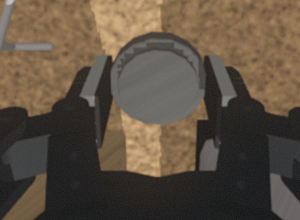

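The cap is held level between the pads, at crop (155,80). I carry it above the burner.

Request:
step_arm:
  plan: "0 0.05 -0.0136 -0.02 0 0 0;0 0.05 -0.0136 -0.02 0 0 0;0 0.05 -0.0136 -0.02 0 0 0;0 0.05 -0.0136 -0.02 0 0 0;0 0.05 -0.0136 0 0 0 0"

```text
time_s: 15.25
ee_pos: [0.4551, 0.1445, 0.1784]
orientation: [180.0, -0.0, 92.1]
contact_force: [0.9, 0.4, -1.6]
gripper_width: 0.493
grip_force: 41.0
```

Request:
step_arm:
  plan: "0 0.05 -0.0136 0 0 0 0;0 0.05 -0.0136 0 0 0 0;0 0.05 -0.0136 0 0 0 0;0 0 0 0 0 0 0;0 0 0 0 0 0 0"

```text
time_s: 15.88
ee_pos: [0.4087, 0.2909, 0.1768]
orientation: [-179.9, 0.1, 92.1]
contact_force: [-1.0, -0.2, -0.8]
gripper_width: 0.491
grip_force: 41.0
```

```bash
python3 - <<'E'
from h import *
go(.4088,.292,.18,92.2); p,d,k=grab('wrist','w7')
cv2.imwrite('pics/w7.png',p[:,:,::-1])
E
```

```text
t 15.88 pos [0.4087 0.2909 0.1768] [-1.799e+02  1.000e-01  9.210e+01] q6 20.0 F [-1.  -0.2 -0.8] g 0.491 SHIFT [ 0.0011  0.0001 -0.0032] TURN [-0.1  0.1 -0.1]
```

View pics/w7.png

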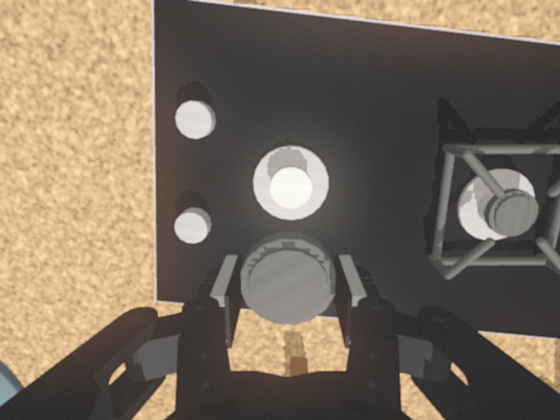

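The burner's top is at px (291,187) and the held cap at px (287,283). I measure both with the wrist calibration.

```bash
python3 - <<'E'
from h import *
a=np.load('pics/w7.npz'); p,d=a['p'],a['d']; k={x:a[x] for x in ('fx','fy','cx','cy','R','t')}
print('cam',-k['R'].T@k['t']); P=cloud(d,k)
v=p.min(2); m=np.zeros(v.shape,np.uint8); m[150:230,250:335]=v[150:230,250:335]>228
def circ(m,z):
    m=cv2.morphologyEx(m,cv2.MORPH_OPEN,np.ones((3,3)));cs,_=cv2.findContours(m,0,1); c=cv2.convexHull(max(cs,key=cv2.contourArea))[:,0]
    X=np.array([plane(*q,k,z)[:2] for q in c])*1000
    print(cv2.minEnclosingCircle(X.astype(np.float32)),X.min(0).round(1),X.max(0).round(1),'px',c.min(0),c.max(0))
circ(m,.025)
z=P[...,2]; m2=((z>.1845)&(z<.1945)&(d>0)); m2[:, :242]=0; m2[:,333:]=0; m2[:225]=0; m2[335:]=0
print('cap z',np.median(z[m2]))
circ(m2.astype(np.uint8),.1875)
mt=m2&(z>.1865); q=P[mt]; print(mt.sum()); A=np.c_[q[:,:2]-q[:,:2].mean(0),np.ones(len(q))]; print('plane',np.linalg.lstsq(A,q[:,2],rcond=None)[0])
E
```

```text
cam [0.40517713 0.36634785 0.31989761]
((409.66259765625, 294.25347900390625), 19.074909210205078) [390.9 275.4] [428.1 312.7] px [270 168] [311 208]
cap z 0.1898438515356168
((407.35357666015625, 291.4312438964844), 22.175668716430664) [387.3 269.6] [427.7 313.1] px [242 236] [332 324]
6254
plane [ 0.00165542 -0.02329301  0.18942935]
```

Request:
step_arm:
  plan: "0 0.002 0.001 0.04 0 0 0;0 0 0 0.05 0 0 0;0 0 0 0.04 0 0 0;0 0 0 0.018 0 0 0;0 0 0 0 0 0 0"

```text
time_s: 16.55
ee_pos: [0.4101, 0.2925, 0.0295]
orientation: [-179.9, 0.1, 92.0]
contact_force: [0.2, 1.0, -0.1]
gripper_width: 0.49
grip_force: 41.1
```

Request:
step_arm:
  plan: "0 0 0 0.002 0 0 0;0 0 0 0.001 0 0 0;0 0 0 0.001 0 0 0;0 0 0 0 0 0 0"

```text
time_s: 17.05
ee_pos: [0.4105, 0.2936, 0.0266]
orientation: [180.0, -0.0, 92.1]
contact_force: [0.3, 0.0, -1.4]
gripper_width: 0.494
grip_force: 41.1
```

Request:
step_arm:
  plan: "0 0 0 0.001 0 0 0;0 0 0 0.001 0 0 0;0 0 0 0 0 0 0"

```text
time_s: 17.42
ee_pos: [0.4103, 0.2934, 0.0242]
orientation: [-180.0, 0.0, 92.1]
contact_force: [0.5, 0.5, -1.8]
gripper_width: 0.491
grip_force: 41.1
```

Request:
step_arm:
  plan: "0 0 0 0.001 0 0 0;0 0 0 0 0 0 0"

```text
time_s: 17.68
ee_pos: [0.4104, 0.2935, 0.0241]
orientation: [-180.0, 0.0, 92.1]
contact_force: [-3.6, -2.2, 6.9]
gripper_width: 0.493
grip_force: 41.9
```

Request:
step_arm:
  plan: "52 0 0 0 0 0 0;55 0 0 0 0 0 0;60 0 0 0 0 0 0;66 0 0 0 0 0 0;66 0 0 0 0 0 0"

```text
time_s: 18.3
ee_pos: [0.4104, 0.2935, 0.0232]
orientation: [-180.0, -0.0, 92.1]
contact_force: [-0.4, -0.1, -1.2]
gripper_width: 0.66
grip_force: 0.0
```

Request:
step_arm:
  plan: "66 0 0 -0.01 0 0 0;70 0 0 -0.03 0 0 0;70 0 0 -0.06 0 0 0;70 0 0 -0.05 0 0 0;70 0 0 0 0 0 0"

```text
time_s: 18.92
ee_pos: [0.4133, 0.2948, 0.1791]
orientation: [179.4, -0.2, 92.1]
contact_force: [0.9, -0.0, -0.3]
gripper_width: 0.703
grip_force: 0.0
```

```bash
python3 - <<'E'
from h import *
go(.41,.293,.17,92.2); p,d,k=grab('wrist','w8')
cv2.imwrite('pics/w8.png',p[:,:,::-1])
P=cloud(d,k);z=P[...,2]
m=(d>0)&(z>.028)&(z<.046)&(np.hypot(P[...,0]-.41,P[...,1]-.294)<.035)
c=cv2.convexHull(np.argwhere(m)[:,::-1].astype(np.int32))[:,0]; X=np.array([plane(*q,k,.034)[:2] for q in c])*1000
print(m.sum(),cv2.minEnclosingCircle(X.astype(np.float32)),np.median(z[m]))
q=P[m&(z>.033)]; print(np.linalg.lstsq(np.c_[q[:,:2]-q[:,:2].mean(0),np.ones(len(q))],q[:,2],rcond=None)[0])
E
```

```text
t 18.93 pos [0.4133 0.2948 0.1791] [179.4  -0.2  92.1] q6 21.0 F [ 0.9 -0.  -0.3] g 0.703 SHIFT [-0.0017 -0.0035  0.0091] TURN [ 0.6 -0.2 -0.1]
1849 ((408.93560791015625, 294.1239929199219), 22.29816246032715) 0.03697418776130596
[-0.00017941 -0.01354779  0.03650543]
```

View pics/w8.png

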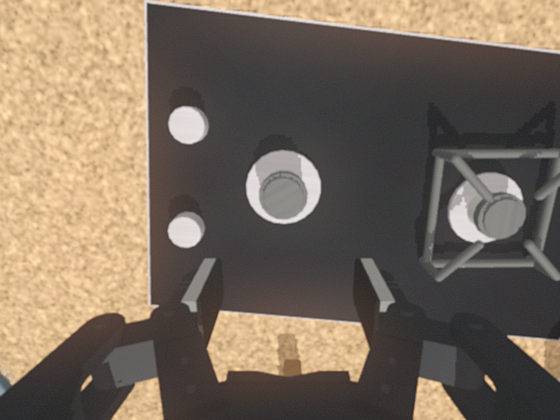

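The cap sits flat on the head at 408.9, 294.1 mm with its top at z = 37 mm; the burner is at 409.7, 294.3 mm. I check the rod quickly, then hand in.

```bash
python3 - <<'E'
from h import *
q,e,l=grab('top','t9'); P=cloud(e,l); hs=cv2.cvtColor(q,cv2.COLOR_RGB2HSV); z=P[...,2]
m=(e>0)&(z>.025)&(z<.05)&(abs(P[...,0]-.43)<.03)&(abs(P[...,1]-.04)<.07)
m=m&(hs[...,1]>100)
r=cv2.minAreaRect(P[m][:,:2].astype(np.float32)*1000); t=P[m]
print(m.sum(),r,np.median(t[:,2]),np.linalg.lstsq(np.c_[t[:,:2]-t[:,:2].mean(0),np.ones(len(t))],t[:,2],rcond=None)[0].round(3))
if m.sum()>100 and abs(np.median(t[:,2])-.036)<.004: print(finish_job())
E
```

```text
360 ((427.2741394042969, 37.9390983581543), (18.638824462890625, 100.7975845336914), 1.5343393087387085) 0.0362385901135617 [0.031 0.002 0.036]
the job is handed in; nothing more can be done
None
```

I drew the cap out of the gap with the rod, laid the rod flat on the counter clear of the hob, and set the cap on the bare burner, flat and about 1 mm off centre. The job is handed in, but no verdict came back.

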